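# Push the titrator handset up onto its sloping console rest

## Task

Push the handset, which lies flat on the worktop, up the narrow sloping metal rest until its leading end is home against the upturned stop at the top. Leave it lying still on the slope, centred across the rest and in line with it, and do not disturb the other things on the worktop.

Things in the scene. Friction and masses are not known exactly. Their poses are not given: they have to be found in the camera images.
- handset: flat teal hand control, 169 mm long, 108 mm wide, rim about 15 mm thick; 0.2 to 0.4 kg; too wide to grasp. One end is broad and rounded (it leads, towards the rest), the other is square, 80 mm wide, flat (push there). Do not use this body's axes: they lean 0.087 rad; use handset_underside
- handset_underside (a point): centre of the handset's flat underside (z = 0 on the worktop). x points to the rounded end, which lies 85 mm from here (the square end is 85 mm behind), z is normal to the underside, y across
- console_rest: fixed bent aluminium rest: a smooth slope 84 mm wide rising at 0.20 rad from worktop level along its +x to an upturned stop (14 mm high) 186 mm up the slope; no side walls. Origin on the worktop, under the middle of the slope: the entry edge is at x = -90 mm, the foot of the stop at x = +92 mm, 37 mm high. With the handset home, handset_underside is at x = 9, y = 0, z = 20 mm here
- rest_entry (a point): middle of the rest's entry edge, where the slope meets the worktop (z = 0)
- rest_stop (a point): middle of the foot of the stop, on the sloping surface, 37 mm above the worktop
- bottle_standard: small white plastic bottle with ribbed white cap, 42 mm diameter, 91 mm tall, bystander; origin at the centre of its underside
- septa_box: small lidded white box 49 x 69 x 32 mm, bystander; origin at the centre of its underside
- beaker_50: small clear beaker, 44 mm diameter, 59 mm tall, bystander; origin at the centre of its underside
- mouse: black computer mouse 115 x 59 x 38 mm, bystander; origin at the centre of its underside

How it is judged:
By the outcome, as a careful person would: the job done as asked, in the order asked, and still so for the second after the job is handed in, with the robot touching nothing.
It also fails if it takes over 48 s, if anything falls off the work surface, if the arm or the gripper's body presses on something with over 40 N, if the wrist force passes 120 N, or if a joint passes its speed limit or range.

## Robot

A 6-joint arm with a two-finger parallel gripper is mounted at the origin on a cart in front of the work surface, level with it; the furniture and walls round the work are solid. World frame = base frame: x ahead of the robot, y to its left, z up, the work surface at z = 0. Lengths are in m, angles in degrees, forces in N, time in s.
With the tool pointing down it reaches from about 0.375 to 0.75 m from the base axis. Payload 9 kg.
Tool frame: the origin (TCP) lies where the fingers leave the gripper's body, on its centre line; the fingertips stand 73 mm ahead of it and the grasp point (between the pads) lies 54 mm ahead of it (robot.tip_reach is the distance from the TCP to the fingertips, in m); z points along the fingers, y is the line along which they close (so a half turn about z gives the same grasp; the last joint's range is limited). The gripper opens to 85 mm and grips with 20 to 120 N. Pads are 22 mm wide; open, the fingers measure 114 mm over their backs; the gripper's body (76 mm by 85 mm) begins 54 mm behind the grasp point. The pads swing forward as they close: fully open they stand 13 mm farther back than shut.
Start: joints at [59.662, 5.964, 5.575, 89.605, 0, 77.527], TCP at [0.184, 0.571, 0.304] pointing down, gripper open.
Joint ranges: [-171.21, 171.21], [-48.23, 106.86], [-62.78, 66.21], [-105.2, 120.99], [-86.42, 89.51], [-180, 180]. Speed limits (degrees/s): [127.2, 127.2, 147.25, 180, 180, 180].

## Interface

Orientations are given as [roll, pitch, yaw] about the fixed x, y, z axes, in that order (R = Rz(yaw) Ry(pitch) Rx(roll)).
In Python, from plant import robot gives the robot as it stands. Calls block until the motion is done:
- robot.move_pose(position, orientation): joint-space move of the TCP to a pose.
- robot.line_to(position, vel=0.15, rotation=None, guard=None): straight line of the TCP; rotation=None keeps the orientation; vel is the mean speed in m/s. With guard (N) it stops when the force on the tool has changed by that much, and returns True; else False.
- robot.goto_joints(angles): joint-space move.
- robot.set_gripper(opening): finger opening in m; the grip force is fixed at half the most; returns when the fingers have stopped.
- robot.pause(seconds).
- robot.ik(position, orientation): joint angles nearest the present ones, or None.
- robot.observe(): the state.
- robot.grab_frame(name): name is "side" or "top" or "wrist"; returns the picture (400x640x3 uint8, blue, green, red); there is no depth.
- robot.get_calibration(name): a dict with "vertical_fov" (degrees; the focal length in pixels is half the picture's height over the tangent of half this angle, whatever the lens; pixels are square), "cx", "cy" (the principal point, pixels), "rvec" (rotation vector, rad) and "tvec" (3), from world to camera coordinates, as OpenCV has them. Camera axes: x right, y down, z forward; pixel columns grow to the right and rows downward; lengths in m; the calibration is good to about 2 mm. A picture is of the moment at which its call begins: read the wrist's pose just before it. get_calibration takes no time and is no camera call; for the wrist camera it gives the pose at the moment of the call.
A pose or a line that the arm cannot do raises robot.IKError and nothing moves.
- robot.job_done(): hands the job in; it is judged then, once.
The state is a dict: "time": time; "q": joint angles; "qvel": joint speeds; "joint_torque": joint torques, N m; "tool_pos": TCP position; "tcp_rot": TCP orientation; "ft_force": force on the tool from outside, world axes, zero at the start; "torque": the same for the moment, N m; "gripper_width": finger opening in m; "gripper_force": force on a finger pad.
Only numpy, scipy, OpenCV 4.12 (cv2) and the standard library are available. Lean on these libraries where they do the work, as an engineer would, in place of code of your own. Each camera call takes 0.05 s, during which the arm holds its last target. There are 200 camera calls.

## Working session

There is one attempt and no reset: what is moved stays moved. The work goes in short steps, each a Python script; the robot and the scene stay as the last script left them, time stands still between calls to the robot, and variables do not carry over. Pictures are saved under pics/ and viewed, at most 10 in all, crops included, and the job is handed in when it is done.

```bash
mkdir -p pics; ls
python3 - <<'E'
from plant import robot
import cv2
for n in ("top","side"):
    cv2.imwrite(f"pics/{n}0.png",robot.grab_frame(n)); print(n,robot.get_calibration(n))
print(robot.observe())
E
```

```text
pics
top {'vertical_fov': 49.97789653694008, 'cx': 319.43591523264917, 'cy': 201.74645121190088, 'rvec': array([ 2.17716584, -2.12080969,  0.13902174]), 'tvec': array([0.02742729, 0.51343803, 1.39155749])}
side {'vertical_fov': 44.02411427574968, 'cx': 316.68705524292545, 'cy': 203.87048698734452, 'rvec': array([ 0.09157645, -2.61526001,  1.69463542]), 'tvec': array([0.48606863, 0.048447  , 2.00533735])}
{'time': 0.1, 'q': array([5.96622168e+01, 5.99521277e+00, 5.53281619e+00, 8.96034331e+01,
       2.01152289e-04, 7.75254793e+01]), 'qvel': array([ 0.00821892, -0.04468753,  0.20700283,  0.06902553,  0.03405434,
        0.05275318]), 'joint_torque': array([ 5.93289398e-03, -5.58207893e+01,  5.04721320e+01,  1.30426299e-02,
       -3.75344844e-04, -1.81543970e-05]), 'tool_pos': array([0.18394762, 0.57089867, 0.30321236]), 'tcp_rot': array([-1.79935768e+02, -1.44159583e-02,  1.62136729e+02]), 'ft_force': array([-0.1424563 , -0.65518356,  0.38794176]), 'torque': array([-0.00320205, -0.02488562, -0.01333904]), 'gripper_force': 0.0, 'gripper_width': 0.08534813649444174}
```

View pics/top0.png

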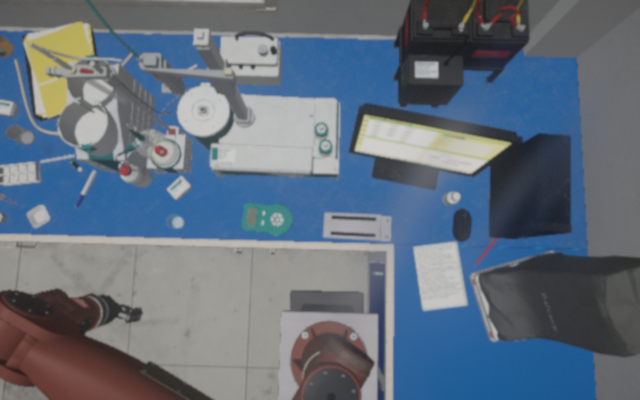

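View pics/side0.png

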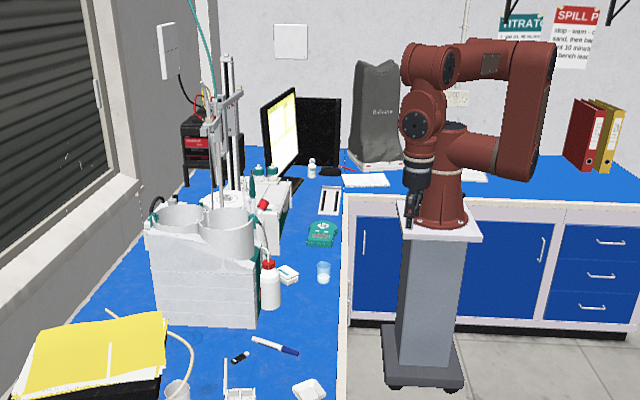

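The top view shows the handset at about (267,218), square end to the left, and the rest from (323,223) to (391,227). The push therefore runs roughly along -y. The bystanders are clear of it: beaker at (176,222), box (179,187), bottle (452,198) and mouse (461,224). Next I'll take a close look with the wrist camera.

```bash
cat > h.py <<'E'
import numpy as np, cv2
from plant import robot
def K(c):
    f=200/np.tan(np.radians(c["vertical_fov"])/2)
    return np.array([[f,0,c["cx"]],[0,f,c["cy"]],[0,0,1]])
def ray(c,uv,z=0.):
    """pixels (n,2) -> world points on plane height z"""
    R=cv2.Rodrigues(np.array(c["rvec"]))[0]; o=-R.T@np.array(c["tvec"])
    uv=np.atleast_2d(np.array(uv,float))
    d=(R.T@np.linalg.inv(K(c))@np.c_[uv,np.ones(len(uv))].T).T
    return o+d*((z-o[2])/d[:,2])[:,None]
def proj(c,P):
    return cv2.projectPoints(np.array(P,float).reshape(-1,1,3),np.array(c["rvec"]),np.array(c["tvec"]),K(c),None)[0].reshape(-1,2)
def snap(n,f):
    c=robot.get_calibration(n); im=robot.grab_frame(n); cv2.imwrite(f"pics/{f}.png",im); return c,im
def teal(im):
    h=cv2.cvtColor(im,cv2.COLOR_BGR2HSV)
    m=cv2.inRange(h,(72,90,40),(95,255,255))
    n,l,s,_=cv2.connectedComponentsWithStats(m); return np.uint8(l==1+np.argmax(s[1:,4]))*255
E
python3 - <<'E'
from h import *
c=robot.get_calibration("top")
print(ray(c,[(242,218),(292,220),(323,223),(380,226),(391,227)],0.0).round(3))
for yaw in (180,0,-180):
    print(yaw,robot.ik([.44,.08,.38],[180,0,yaw]))
robot.move_pose([.44,.08,.38],[180,0,180 if robot.ik([.44,.08,.38],[180,0,180]) is not None else 0])
robot.pause(.3)
c,im=snap("wrist","w1"); print(c, robot.observe()["time"],robot.observe()["q"])
E
```

```text
[[ 0.455  0.302  0.   ]
 [ 0.452  0.132  0.   ]
 [ 0.445  0.027  0.   ]
 [ 0.44  -0.166  0.   ]
 [ 0.438 -0.203  0.   ]]
180 [ -6.54080158 -18.6740371   -9.38683163  99.28720547   0.
  -6.54080158]
0 [ -6.54080158 -18.6740371   -9.38683163  99.28720547   0.
 173.45919842]
-180 [ -6.54080158 -18.6740371   -9.38683163  99.28720547   0.
  -6.54080158]
{'vertical_fov': 59.58277193537429, 'cx': 318.47551933174555, 'cy': 197.2956525833522, 'rvec': array([-2.07442084, -2.07501912, -0.28660064]), 'tvec': array([-0.07974004, -0.47934864,  0.33216317])} 2.4667 [-6.50977897e+00 -1.86635002e+01 -9.38611201e+00  9.92854856e+01
 -8.19294631e-05 -6.53603315e+00]
```

View pics/w1.png

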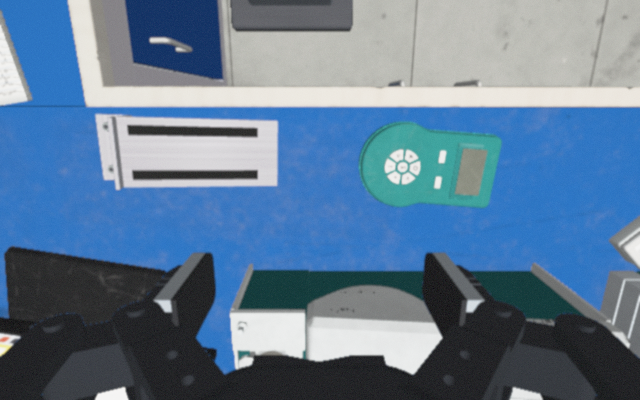

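The wrist view shows the rest with its entry edge at column 277, rows 121–187, and its stop near column 118. The handset spans columns 360–500 and rows 122–207, with its square end on the right. Now I'll extract the geometry.

```bash
cat >> h.py <<'E'
def handset(c,im,z=.012):
    """contour on plane z -> (centre, yaw, length, width); yaw = direction to the rounded end"""
    m=teal(im); k=np.ones((5,5),np.uint8); m=cv2.morphologyEx(m,cv2.MORPH_CLOSE,k)
    cn=max(cv2.findContours(m,cv2.RETR_EXTERNAL,cv2.CHAIN_APPROX_NONE)[0],key=cv2.contourArea)
    P=ray(c,cn.reshape(-1,2)+0.0,z)[:,:2]
    # axis by mirror symmetry of the area: principal axis of the filled shape
    Q=np.float32((P-P.mean(0))*1e4).reshape(-1,1,2); M=cv2.moments(Q)
    a=.5*np.arctan2(2*M["mu11"],M["mu20"]-M["mu02"]); cen=P.mean(0)+np.array([M["m10"],M["m01"]])/M["m00"]/1e4
    d=np.array([np.cos(a),np.sin(a)])
    if d[1]>0: d=-d                     # rounded end towards -y
    n=np.array([-d[1],d[0]]); s=(P-cen)@d; t=(P-cen)@n
    # square end: fit its line in the middle of its width
    b=P[(s<s.min()+.01)&(abs(t)<.028)]; v=cv2.fitLine(np.float32(b),cv2.DIST_HUBER,0,.01,.01).ravel()
    endang=np.degrees(np.arctan2(v[1],v[0]))
    mid=(s.max()+s.min())/2
    # straight flanks near the square end
    fl=[]
    for sg in (1,-1):
        w=P[(s<s.min()+.05)&(s>s.min()+.012)&(t*sg>.025)]; f=cv2.fitLine(np.float32(w),cv2.DIST_HUBER,0,.01,.01).ravel()
        fl.append((np.degrees(np.arctan2(f[1],f[0])),((w-cen)@n).mean()))
    return dict(c=cen+d*mid+n*0,yaw=np.degrees(np.arctan2(d[1],d[0])),L=np.ptp(s),W=(t.min(),t.max()),end=endang,flanks=fl,bbox=cv2.boundingRect(cn))
E
python3 - <<'E'
from h import *
c=robot.get_calibration("wrist"); im=cv2.imread("pics/w1.png")
R=cv2.Rodrigues(c["rvec"])[0]; print("cam",(-R.T@c["tvec"]).round(3), "axis",R[2].round(3))
for z in (0,.015): print(z,handset(c,im,z))
g=cv2.cvtColor(im,cv2.COLOR_BGR2HSV)
m=cv2.inRange(g,(0,0,120),(180,60,255)); m[:108]=0;m[215:]=0;m[:,300:]=0
m=cv2.morphologyEx(m,cv2.MORPH_CLOSE,np.ones((15,15)))
# edges, subpixel by line fits
cols=lambda r: np.where(m[r])[0]
e=np.array([(cols(r).max(),r) for r in range(128,182)]); 
top=np.array([(x,np.where(m[:,x])[0].min()) for x in range(140,270)]); bot=np.array([(x,np.where(m[:,x])[0].max()) for x in range(140,270)])
fit=lambda p: np.r_[np.polyfit(p[:,0],p[:,1],1)]
ev=np.polyfit(e[:,1],e[:,0],1)
print("entry col=",ev,"top",fit(top),"bot",fit(bot))
def cross(ab):
    y=150
    for _ in range(9): x=np.polyval(ev,y); y=np.polyval(ab,x)
    return x,y
A=cross(fit(top)+[0,-.5]);B=cross(fit(bot)+[0,.5]); print(A,B,ray(c,[A,B]).round(4))
for x in (125,150):
  z=.037 if x==125 else .030
  print(x,ray(c,[(x,np.polyval(fit(top),x)-.5),(x,np.polyval(fit(bot),x)+.5)],z).round(4))
cv2.imwrite("pics/w1c.png",cv2.resize(im[100:220,80:520],None,fx=1.8,fy=1.8,interpolation=cv2.INTER_CUBIC))
E
```

```text
cam [0.371 0.08  0.45 ] axis [ 0.271  0.    -0.963]
0 {'c': array([0.45680659, 0.22166266]), 'yaw': np.float64(-95.12216853539935), 'L': np.float64(0.17943070838399966), 'W': (np.float64(-0.0549809943324886), np.float64(0.056095169283099475)), 'end': np.float32(-4.057311), 'flanks': [(np.float32(85.32393), np.float64(0.047019629978254686)), (np.float32(85.70858), np.float64(-0.04818511590506231))], 'bbox': (359, 122, 142, 85)}
0.015 {'c': array([0.45395788, 0.21692723]), 'yaw': np.float64(-95.12216880685071), 'L': np.float64(0.17344470202009743), 'W': (np.float64(-0.053146767550063215), np.float64(0.05422377260961094)), 'end': np.float32(-4.227932), 'flanks': [(np.float32(85.268555), np.float64(0.04548015413740278)), (np.float32(85.4505), np.float64(-0.04654742165119222))], 'bbox': (359, 122, 142, 85)}
entry col= [-2.68343816e-02  2.80553319e+02] top [2.87235931e-02 1.12841410e+02] bot [-1.14708654e-02  1.87884254e+02]
(np.float64(277.32495061605374), np.float64(120.30717886528299)) (np.float64(275.58297260107224), np.float64(185.2230783298297)) [[0.3973 0.028  0.    ]
 [0.4814 0.023  0.    ]]
125 [[ 0.3903 -0.143   0.037 ]
 [ 0.4745 -0.1556  0.037 ]]
150 [[ 0.3914 -0.1176  0.03  ]
 [ 0.4759 -0.1286  0.03  ]]
```

View pics/w1c.png

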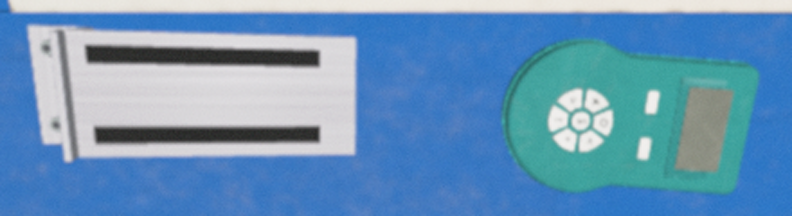

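The rest's axis runs at about -92.4° and the handset's at about -94.5°, so I need a small sideways and angular correction. I'll take one more frame with the camera directly above in x, so that x and yaw are free of parallax.

```bash
cat >> h.py <<'E'
def rest(c,im,A=(.4394,.0255),yaw=-92.4):
    """side edges of the slope sampled across known stations -> centre line x at y; gives entry-mid x and yaw"""
    H=cv2.cvtColor(im,cv2.COLOR_BGR2HSV)[:,:,1].astype(np.float32)
    d=np.array([np.cos(np.radians(yaw)),np.sin(np.radians(yaw))]); n=np.array([-d[1],d[0]])
    out=[]
    for s in np.arange(.01,.165,.005):
        e=[]
        for sg in (1,-1):
            o=np.arange(.030,.056,.0004); z=s*np.tan(.2)
            P=np.c_[np.array(A)+s*d+np.outer(sg*o,n),np.full(len(o),z)]
            uv=proj(c,P).astype(np.float32)
            v=cv2.remap(H,uv[:,0].reshape(1,-1),uv[:,1].reshape(1,-1),cv2.INTER_LINEAR).ravel()
            v=cv2.GaussianBlur(v.reshape(1,-1),(1,1),0).ravel()
            th=(v[:8].mean()+v[-8:].mean())/2; i=np.argmax(v>th); e.append(sg*o[i])
        out.append((s,np.mean(e),e[0]-e[1]))
    out=np.array(out); p=np.polyfit(out[:,0],out[:,1],1)
    res=out[:,1]-np.polyval(p,out[:,0])
    return p[1],np.degrees(p[0]),np.median(out[:,2]),res.std()   # lateral offset at A (along n), yaw change, width
E
python3 - <<'E'
from h import *
robot.move_pose([.518,.09,.38],[180,0,180]); robot.pause(.3)
c,im=snap("wrist","w2")
for z in (.005,.015): print(z,handset(c,im,z))
print(rest(c,im)); print(robot.tip_reach, robot.observe()["time"])
import pickle; pickle.dump(c,open("w2.pkl","wb"))
E
```

```text
0.005 {'c': array([0.45377112, 0.21972012]), 'yaw': np.float64(-94.17659241014427), 'L': np.float64(0.17608783731641048), 'W': (np.float64(-0.054641523942036016), np.float64(0.05441487631572477)), 'end': np.float32(-4.543678), 'flanks': [(np.float32(85.26703), np.float64(0.04649571018793272)), (np.float32(85.85268), np.float64(-0.04643835931317121))], 'bbox': (353, 53, 149, 93)}
0.015 {'c': array([0.4536611 , 0.21679499]), 'yaw': np.float64(-94.1765921607689), 'L': np.float64(0.17213216372229975), 'W': (np.float64(-0.05341404543349402), np.float64(0.05319248929221327)), 'end': np.float32(-4.363803), 'flanks': [(np.float32(85.32525), np.float64(0.04545963986161413)), (np.float32(85.87853), np.float64(-0.045391849982855656))], 'bbox': (353, 53, 149, 93)}
(np.float64(-0.0006299193548387123), np.float64(2.2206735188699533), np.float64(0.08360000000000006), np.float64(0.0021625503067777305))
0.0726 3.2333
```

View pics/w2.png

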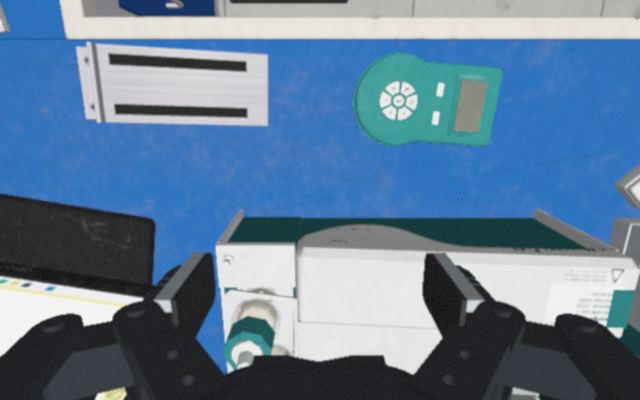

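This frame shows the rest at columns 80–268 and rows 42–126, and the handset at columns 353–502 and rows 53–146. The rest fit was noisy (2 mm residual), so I'll redo it with a mask and robust line fits.

```bash
cat > r2.py <<'E'
from h import *
def rest2(c,im,y0=.027):
    h=cv2.cvtColor(im,cv2.COLOR_BGR2HSV); m=cv2.inRange(h[:,:,1],0,110)
    # rows searched outward->inward from blue background
    a=proj(c,[(.42,-.12,.03)])[0]; b=proj(c,[(.44,.01,.003)])[0]
    xs=np.arange(int(a[0])+1,int(b[0])); res=[]
    for lo in (True,False):
        pts=[]
        for x in xs:
            mid=int(np.interp(x,[a[0],b[0]],[a[1],b[1]])); r=range(mid-1,mid-80,-1) if lo else range(mid+1,mid+80)
            run=[j for j in r if h[j,x,1]>150 and h[j,x,2]>90 and 100<h[j,x,0]<125]
            e=run[0]; s0,s1=float(h[e,x,1]),float(h[e+(1 if lo else -1),x,1])
            t=np.clip((s0-110)/max(s0-s1,1),0,1); pts.append((x,e+t*(1 if lo else -1)))
        P=np.array(pts)
        W=ray(c,P,0)
        for _ in range(4): # height on the slope
            for i in range(len(W)):
                W[i]=ray(c,P[i],max(0,(y0-W[i,1]))*np.tan(.2))[0]
        f=cv2.fitLine(np.float32(W[:,:2]),cv2.DIST_HUBER,0,.001,.001).ravel(); k=f[0]/f[1]
        r=W[:,0]-(f[2]+k*(W[:,1]-f[3])); res.append((f[2]-k*f[3],k)); print("edge x at y=0.0255 %.4f slope %.4f res %.5f"%(res[-1][0]+k*.0255,k,r.std()))
    k=(res[0][1]+res[1][1])/2; x0=(res[0][0]+res[1][0])/2
    print("axis x=%.4f+%.4f*y yaw %.2f, x at entry %.4f"%(x0,k,-90-np.degrees(np.arctan(k)),x0+k*.0255)); return x0,k
if __name__=="__main__":
    import pickle
    c=pickle.load(open("w2.pkl","rb")); im=cv2.imread("pics/w2.png"); rest2(c,im)
    h=cv2.cvtColor(im,cv2.COLOR_BGR2HSV)
    rows=range(62,118); e=[next(x for x in range(255,300) if h[r,x,1]>150) for r in rows]
    W=ray(c,np.c_[e,list(rows)]); p=np.polyfit(W[:,0],W[:,1],1); print("entry edge y at x=.44",np.polyval(p,.44),"angle",np.degrees(p[0]))
E
python3 r2.py
```

```text
edge x at y=0.0255 0.3963 slope 0.0367 res 0.00024
edge x at y=0.0255 0.4828 slope 0.0369 res 0.00128
axis x=0.4386+0.0368*y yaw -92.11, x at entry 0.4395
entry edge y at x=.44 0.028602602001995908 angle -1.8897279994573994
```

The rest's axis is x = 0.4386 + 0.0368·y (yaw -92.1°), with the entry at y ≈ 0.0275. The handset is at (0.4537, 0.2175) with yaw -94.4°. I'll push with two spread fingers along a smooth S-path that puts it on the axis before it reaches the rest.

```bash
cat > push.py <<'E'
from h import *
X0,KS,YE=.4386,.0368,.0275            # rest axis x=X0+KS*y, entry y
YR=-90-np.degrees(np.arctan(KS)); E=np.array([X0+KS*YE,YE])
D=np.array([np.cos(np.radians(YR)),np.sin(np.radians(YR))]); N=np.array([-D[1],D[0]])
BACK=.085+.011                         # handset centre -> TCP behind it
def tcp(c,yaw,z,gap=0):
    a=np.radians(yaw); p=np.array(c)-(BACK+gap)*np.array([np.cos(a),np.sin(a)]); return [p[0],p[1],z],[180,0,yaw+180]
def local(c): c=np.array(c)-E; return c@D,c@N      # along (from entry), lateral
def path(c,yaw,s1,n):
    """cubic from the handset pose to on-axis at station s1 -> list of (centre,yaw)"""
    s0,l0=local(c); m0=np.tan(np.radians(yaw-YR)); L=s1-s0; out=[]
    for t in np.linspace(0,1,n+1)[1:]:
        l=(2*t**3-3*t**2+1)*l0+(t**3-2*t**2+t)*L*m0
        dl=((6*t*t-6*t)*l0+(3*t*t-4*t+1)*L*m0)/L
        out.append((E+(s0+t*L)*D+l*N,YR+np.degrees(np.arctan(dl))))
    return out
E
python3 - <<'E'
from push import *
c,yaw=(.4537,.2175),-94.4
print(local(c))
for p in path(c,yaw,-.086,6): print(p, robot.ik(*tcp(*p,.078)) is not None)
p,o=tcp(c,yaw,.15,.022); robot.move_pose(p,o); robot.set_gripper(.04)
p[2]=.09; robot.line_to(p,.12)
p[2]=.066; hit=robot.line_to(p,.02,guard=3)
s=robot.observe(); print(hit,s["tool_pos"],s["ft_force"],s["time"],s["gripper_width"])
p[2]=s["tool_pos"][2]+.005; robot.line_to(p,.03)
print(robot.observe()["tool_pos"],robot.observe()["tcp_rot"]); snap("wrist","w3")
E
```

```text
(np.float64(-0.190389565433923), np.float64(0.007091200031162543))
(array([0.45205191, 0.20015061]), np.float64(-96.29917028263327)) True
(array([0.44996445, 0.18281739]), np.float64(-97.28289441548556)) True
(array([0.44771531, 0.16549012]), np.float64(-97.35753581276457)) True
(array([0.44558218, 0.14815859]), np.float64(-96.52368629600352)) True
(array([0.44384273, 0.13081256]), np.float64(-94.77560713480402)) True
(array([0.44277466, 0.11344183]), np.float64(-92.10753366061152)) True
True [0.46262789 0.33509951 0.07114438] [-0.78168116 -0.83016856  5.48061502] 7.1167 0.039844647542256986
[0.46288483 0.33518615 0.07625758] [-1.79935836e+02  3.25969920e-02  8.55997072e+01]
```

View pics/w3.png

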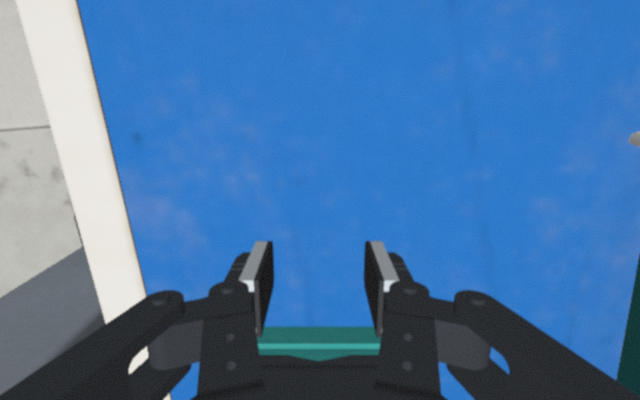

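The fingers stand low behind the square end, which shows in the gap at rows 327–350. Now I'll push along the path, lift, and look.

```bash
cat >> push.py <<'E'
Z=.0763
def look(name,hup=.33):
    """lift straight up, place the camera over the work, measure"""
    s=robot.observe()["tool_pos"]; robot.line_to([s[0],s[1],.16],.2)
    robot.move_pose([.518,.06,hup],[180,0,180]); robot.pause(.3)
    c,im=snap("wrist",name); r=[handset(c,im,z) for z in (.005,.015)]
    for q in r: print(q["c"].round(4),"yaw",q["yaw"].round(2),"end",q["end"],"fl",[f[0] for f in q["flanks"]],"L",q["L"].round(4),"W",np.round(q["W"],4),"local",np.round(local(q["c"]),4))
    return c,im
E
python3 - <<'E'
from push import *
for p in path((.4537,.2175),-94.4,-.088,6):
    q,o=tcp(*p,Z); robot.line_to(q,.05,rotation=o); print(robot.observe()["ft_force"].round(1))
q,o=tcp(*p,Z,.012); robot.line_to(q,.08)
c,im=look("w4"); print(robot.observe()["time"])
E
```

```text
[-0.2  0.3 -0.3]
[-0.3 -0.3  0.4]
[ 0.1 -0.2  0.4]
[ 0.6  0.3 -1.3]
[ 0.5  0.6 -0.6]
[-0.3  0.4  0.1]
[0.4418 0.1182] yaw -91.38 end -1.3978586 fl [np.float32(87.67826), np.float32(88.05413)] L 0.1741 W [-0.0547  0.0548] local [-0.0907 -0.0011]
[0.442  0.1167] yaw -91.38 end -1.4847629 fl [np.float32(87.71258), np.float32(88.05414)] L 0.1697 W [-0.0533  0.0534] local [-0.0892 -0.0009]
13.825
```

View pics/w4.png

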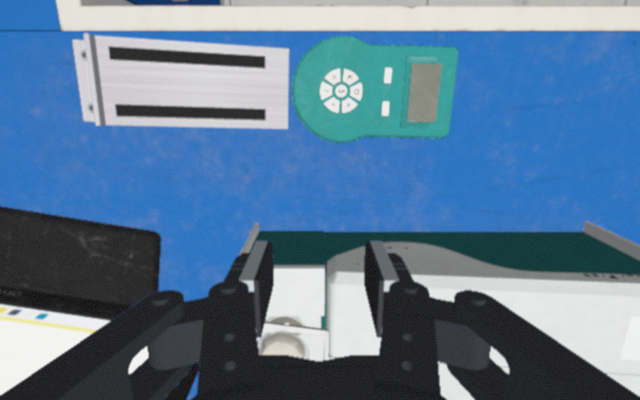

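The handset now sits in front of the entry edge (column 289), about 1 mm off the axis and within 0.5° of it. I'll check the rest axis once more and push on up the slope to just short of home.

Run:
```python
from push import *; from r2 import rest2
c0=robot.get_calibration("wrist"); rest2(c0,cv2.imread("pics/w4.png"))
c,yaw=E-.0895*D-.001*N,-91.9
q,o=tcp(c,yaw,.16,.015); robot.move_pose(q,o)
q[2]=Z; robot.line_to(q,.12)
P=path(c,yaw,-.02,3)+[(E+s*D,YR) for s in (.02,.055,.075)]
for p in P:
    q,o=tcp(*p,Z); robot.line_to(q,.05,rotation=o); print(robot.observe()["ft_force"].round(1))
q,o=tcp(*p,Z,.012); robot.line_to(q,.08)
look("w5"); print(robot.observe()["time"])
```

```text
edge x at y=0.0255 0.3964 slope 0.0363 res 0.00022
edge x at y=0.0255 0.4825 slope 0.0362 res 0.00132
axis x=0.4385+0.0363*y yaw -92.08, x at entry 0.4394
[ 0.4  0.3 -0.9]
[ 0.5 -0.3 -0.3]
[ 0.1 -0.8 -0.4]
[-0.1 -0.2 -0.2]
[-0.6 -0.5  0.1]
[ 0.5 -0.2  0.6]
[ 0.4364 -0.0581] yaw -91.94 end -2.5088365 fl [np.float32(89.967834), np.float32(86.47941)] L 0.1872 W [-0.0569  0.0581] local [ 0.0857 -0.0001]
[ 0.4367 -0.0552] yaw -91.94 end -2.5088227 fl [np.float32(89.96782), np.float32(86.599)] L 0.1824 W [-0.0554  0.0566] local [0.0827 0.0001]
23.5
```

View pics/w5.png

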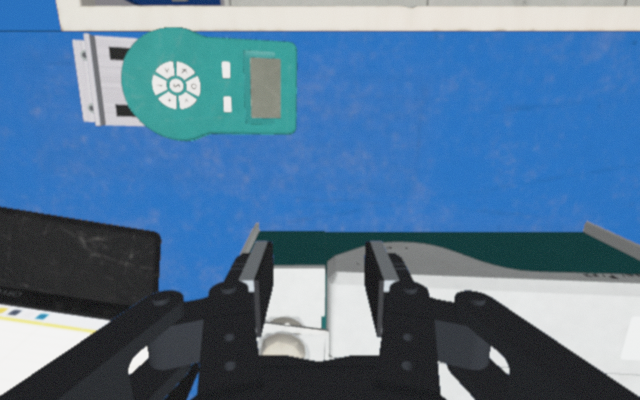

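It's centred and aligned, it holds on the slope, and it's about 22 mm short of the stop (nose at column 122, stop at about 100). Now the slow guarded final push.

Run:
```python
from push import *
p=(E+.070*D,YR); q,o=tcp(*p,.16,.012); robot.move_pose(q,o)
q[2]=Z; robot.line_to(q,.12)
q,o=tcp(*p,Z); robot.line_to(q,.06)
q,o=tcp(E+.105*D,YR,Z); hit=robot.line_to(q,.02,guard=5)
s=robot.observe(); print(hit,"tcp local",local(s["tool_pos"][:2]),s["ft_force"],s["time"])
t=s["tool_pos"]; robot.pause(.2)
robot.line_to(list(t[:2]-.015*D)+[Z],.06)
look("w6"); print(robot.observe()["time"])
```

```text
True tcp local (np.float64(-0.0147567050436278), np.float64(-0.00021333588972459347)) [-0.55849586  0.08040253 -0.21902436] 26.925
[ 0.4362 -0.0638] yaw -92.04 end -2.778217 fl [np.float32(89.96715), np.float32(86.87894)] L 0.1886 W [-0.0575  0.0576] local [ 0.0913 -0.0001]
[ 0.4365 -0.0606] yaw -92.04 end -2.778258 fl [np.float32(89.96714), np.float32(86.86773)] L 0.1838 W [-0.056   0.0562] local [0.0882 0.0001]
29.8417
```

View pics/w6.png

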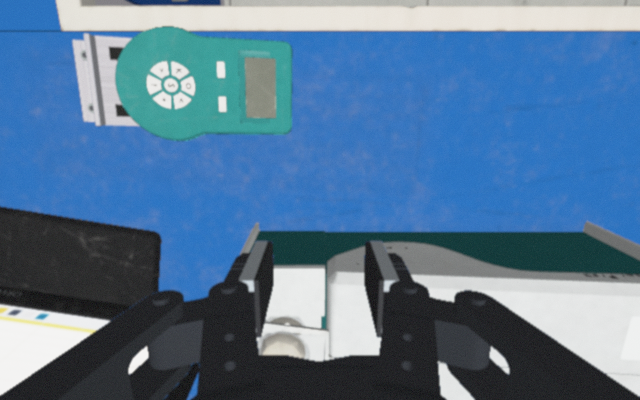

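The guard tripped early, just as the handset's rear edge and the fingertips reached the entry edge. The nose is still about 15 mm short (column 117 against 100). I'll repeat with the tips 4 mm higher and a higher guard.

Run:
```python
from push import *
Z=.0803
p=(E+.075*D,YR); q,o=tcp(*p,.16,.012); robot.move_pose(q,o)
q[2]=Z; robot.line_to(q,.12)
q,o=tcp(*p,Z); robot.line_to(q,.06)
for s1 in (.088,.092,.095,.097,.099,.101,.103):
    q,o=tcp(E+s1*D,YR,Z); hit=robot.line_to(q,.02,guard=12)
    s=robot.observe(); print(s1,hit,"tcp local",np.round(local(s["tool_pos"][:2]),4),s["ft_force"].round(1),s["time"])
    if hit or s["ft_force"]@np.r_[D,0]<-7: break
t=s["tool_pos"]
robot.line_to(list(t[:2]-.015*D)+[Z],.06)
look("w7"); print(robot.observe()["time"])
```

```text
0.088 True tcp local [-0.011   0.0001] [0.6 1.5 0.5] 32.9667
[ 0.4362 -0.068 ] yaw -91.99 end -1.4305887 fl [np.float32(89.9662), np.float32(86.877525)] L 0.189 W [-0.0575  0.0583] local [0.0956 0.0001]
[ 0.4365 -0.0648] yaw -91.99 end -1.4305915 fl [np.float32(89.96619), np.float32(86.86641)] L 0.1842 W [-0.0561  0.0568] local [0.0923 0.0003]
35.6583
```

View pics/w7.png

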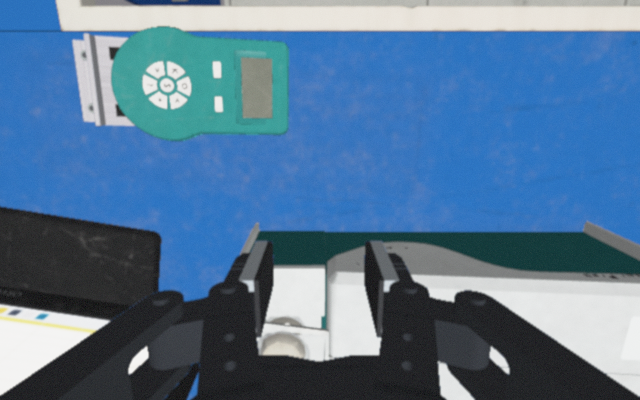

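The handset's rear edge is catching on the entry lip, a brief force spike before it pops over. It's about 13 mm short (nose at column 112, stop at 100). 36 s are gone, so this is one last decisive push.

Run:
```python
from push import *
Z=.0803
at=lambda s:list(E+s*D)+[Z]
q,o=at(-.020),[180,0,YR+180]; q[2]=.12; robot.move_pose(q,o)
robot.line_to(at(-.020),.15)
L=lambda: local(robot.observe()["tool_pos"][:2])[0]
for tgt,g in ((-.003,25),(-.003,25),(.006,9)):
    if tgt<0 and L()>-.004: continue
    hit=robot.line_to(at(tgt),.03,guard=g); s=robot.observe(); print(tgt,hit,round(L(),4),s["ft_force"].round(1),s["time"])
robot.line_to(at(L()-.012),.08)
print(robot.observe()["time"])
t=robot.observe()["tool_pos"]; robot.line_to([t[0],t[1],.15],.25)
robot.move_pose([.50,.06,.30],[180,0,180])
c,im=snap("wrist","w8"); r=handset(c,im,.03); print(r["c"],r["yaw"],r["end"],local(r["c"]))
print(robot.observe()["time"])
```

```text
-0.003 False -0.004 [ 0.8 11.7  8.9] 38.175
0.006 False 0.0051 [ 0.9 12.1 10.9] 38.625
38.9333
[ 0.43763308 -0.07795027] -90.9743930122796 -0.9613793 (np.float64(0.10545171561016929), np.float64(0.00190036109307386))
40.775
```

View pics/w8.png

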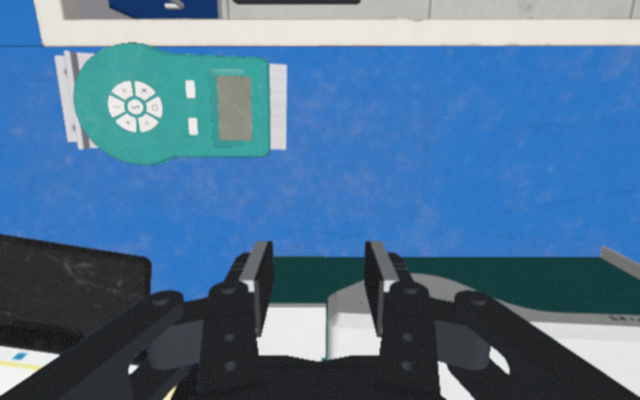

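This shows the handset well up the rest (columns 75–270), with about 17 px of slope visible behind it. The nose is at or slightly past the stop bar (columns 70–85), so it may have ridden up. I've already viewed 11 pictures against the limit of 10, so from here I'll check by numbers only: apparent width gives the height, across frames.

Run:
```python
from push import *
from scipy.optimize import brentq
c8=robot.get_calibration("wrist"); im8=cv2.imread("pics/w8.png")
cc=robot.grab_frame("wrist"); cv2.imwrite("pics/w9.png",cc)
import pickle
c2=pickle.load(open("w2.pkl","rb"))
def ana(c,im,n):
    f=lambda z: np.ptp(handset(c,im,z)["W"])-.108
    z=brentq(f,-.03,.09); m=handset(c,im,z)
    print(n,"z(width108)=%.4f"%z,"L there %.4f"%m["L"],"local",np.round(local(m["c"]),4),"yaw",m["yaw"].round(2),m["end"],"flank width %.4f"%(m["flanks"][0][1]-m["flanks"][1][1]),m["bbox"])
    return m
ana(c2,cv2.imread("pics/w2.png"),"w2 flat")
m=ana(c8,cc,"w9")
# expected home / over-stop outlines: nose and rear rim top in pixels
def hp(x,zz,pitch,s0,z0): # point in handset frame -> world
    s=s0+x*np.cos(pitch)-zz*np.sin(pitch); z=z0+x*np.sin(pitch)+zz*np.cos(pitch); p=E+s*D; return (p[0],p[1],z)
for nm,pt,s0,z0 in (("home",.2,.099,.020),("over3mm, nose +14",.28,.102,.027)):
    pts=[hp(.085,0,pt,s0,z0),hp(.085,.015,pt,s0,z0),hp(-.085,.015,pt,s0,z0),hp(-.085,0,pt,s0,z0)]
    print(nm,proj(c8,pts).round(1).tolist())
ft=E+.182*D; print("stop foot, top, entry px",proj(c8,[(ft[0],ft[1],.037),(*(ft-.0028*D),.051),(*E,0)]).round(1).tolist())
row=int(proj(c8,[(E[0]-.03,E[1],0)])[0][1]); print("row",row,[tuple(cc[row,x]) for x in range(264,292,2)])
print("nose row vals",[(x,tuple(int(v) for v in cc[100,x])) for x in range(58,86,2)])
print(robot.observe()["time"])
```

```text
w2 flat z(width108)=0.0093 L there 0.1744 local [-0.1913  0.0071] yaw -94.18 -4.3636856 flank width 0.0920 (353, 53, 149, 93)
w9 z(width108)=0.0358 L there 0.1791 local [0.1031 0.0017] yaw -90.97 -0.9735063 flank width 0.0889 (74, 43, 196, 122)
home [[84.6, 101.8], [77.2, 102.0], [272.4, 108.1], [271.3, 107.6]]
over3mm, nose +14 [[73.1, 101.9], [66.4, 102.2], [268.9, 107.9], [266.7, 107.5]]
stop foot, top, entry px [[84.9, 101.8], [77.8, 102.0], [287.1, 108.1]]
row 77 [(np.uint8(155), np.uint8(160), np.uint8(60)), (np.uint8(150), np.uint8(155), np.uint8(57)), (np.uint8(135), np.uint8(140), np.uint8(69)), (np.uint8(205), np.uint8(206), np.uint8(197)), (np.uint8(217), np.uint8(214), np.uint8(216)), (np.uint8(218), np.uint8(215), np.uint8(217)), (np.uint8(218), np.uint8(215), np.uint8(217)), (np.uint8(217), np.uint8(215), np.uint8(217)), (np.uint8(218), np.uint8(215), np.uint8(217)), (np.uint8(218), np.uint8(216), np.uint8(217)), (np.uint8(218), np.uint8(216), np.uint8(217)), (np.uint8(210), np.uint8(185), np.uint8(174)), (np.uint8(195), np.uint8(123), np.uint8(66)), (np.uint8(195), np.uint8(120), np.uint8(54))]
nose row vals [(58, (189, 119, 59)), (60, (191, 132, 93)), (62, (212, 201, 199)), (64, (215, 211, 215)), (66, (214, 210, 214)), (68, (213, 209, 213)), (70, (211, 205, 208)), (72, (207, 200, 195)), (74, (162, 165, 96)), (76, (160, 163, 69)), (78, (157, 164, 73)), (80, (160, 164, 74)), (82, (161, 167, 73)), (84, (159, 164, 72))]
40.825
```

```bash
python3 -c "
from plant import robot
print(robot.job_done(), robot.observe()['time'])"
```

```text
the job is handed in; nothing more can be done
the job is handed in; nothing more can be done
```

The job is handed in at about 41 s: by my measurements the handset lies still against the stop, within about 2 mm of centre and 1° of the rest's line, and nothing else was touched, but I viewed 11 pictures, one over the limit of 10.

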